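# Open the ratchet desk rack

### The job

Make room in the desk rack beside the wooden box: with the fingertips press down the release pad of the ratchet on the sliding end and, keeping it pressed, push the sliding end back along its bar until it stops at the end stop, then take the fingers away so that the release springs up again. Pick nothing up, leave the box where it stands, and do not disturb the things lying or standing round it.

Things in the scene. Friction and masses are not known exactly. Their poses are not given: they have to be found in the camera images.
- rack: Desk rack, fixed: dark wood board 435 mm long (y) x 160 mm (x), top 20 mm above the desk. Origin on the desk on the toothed bar's centre line; board y = -235..+200 mm. Fixed end, 103 mm high, at y = +188..+200, the box against it; bar along y on the board, low steel end stop (38 mm high) at y = -217..-233. The sliding end opens towards rack -y. At yaw 0 rack x, y are world x, y; z is up.
- sliding_end (a joint): Travel of the sliding end, m: 0 = at the box, 0.11 = fully back on the end stop; starts at 0 to 0.03 and grows towards rack -y. It has a wooden plate by the box (100 mm wide, top 85 mm above the desk), low cheeks astride the bar and an upright black push plate at its -y end. The ratchet (8 mm pitch) bars opening unless the release is held down; then friction is about 2 N. It closes freely.
- release (a joint): Release lever of the ratchet, rad: 0 = up, pawl in the teeth (up to 0.12 while the pawl rides on a tooth), 0.24 = fully down on its stop. The pawl is clear of the teeth from about 0.12. A spring brings it up again.
- pad (a point): Centre of the top of the release pad: flat, ribbed, dark steel, 52 mm (rack x) x 38 mm (rack y), top 46 mm above the desk when up (lower by up to 5 mm when the pawl rides on a tooth), open above and at the sides. Pressed down: 3 N to begin, 5 N when the pawl clears the teeth 5 mm below the up position, 7 N at the stop 10 mm below it. Moves with the sliding end; axes as the rack's.
- push_face (a point): Point 60 mm above the desk, mid-width, on the push plate's face that looks towards the pad (to rack +y). Plate 68 mm wide (rack x), 8 mm thick; its top, a round 12 mm rim 1 mm proud of the face, is 76 mm above the desk. The pad's centre is 23 mm to the +y side of this face: a fingertip holding the pad down can push the face towards rack -y. Part of the sliding end, axes as the rack's.
- box_center (a point): Centre of the closed walnut keepsake box, 127 mm (rack x) by 166 mm (rack y) by 73 mm high, loose, standing on the rack's board against the fixed end. Stays where it is.
- ink_center (a point): Centre of a square ink bottle 49 x 48 x 58 mm high, loose on the desk; not to be disturbed.
- stamp_center (a point): Centre of a wooden hand stamp 24 x 48 x 66 mm high, loose on the desk; not to be disturbed.
- eraser_center (a point): Centre of an eraser 21 mm (rack x) x 52 mm (rack y) x 12 mm high, lying loose on the rack's board near its far edge (rack x = 67 mm), beside the sliding end's path; not to be disturbed.
Mind the look-alikes: they are no part of the job. Of the things like the part that bears ink_center, leave any that is orange or pink; of the rest the larger one is meant.

How it is judged:
On the way, in this order (a step that is already met when the one before it is completed fails the run):
1. the release is pressed down while the sliding end is still where it started (within 15 mm) (value of joint release above 0.125 rad and distance of push_face from where it was at the start of the episode below 0.015 m and contact force between release and the fingers above 1 N), for 0.1 s.
2. the sliding end is pushed back to the end stop (value of joint sliding_end above 0.104 m), for 0.1 s.
At the end, for the whole second after the job is handed in: The sliding end is at the end stop (travel over 104 of 110 mm), the release has sprung up (under 0.09 rad), and the box stands upright in its place on the rack (within 25 mm); ink bottle, hand stamp and eraser are within 20 mm of where they were, bottle and stamp upright (value of joint sliding_end above 0.104 m and value of joint release below 0.09 rad and x of box_center in the frame of rack between -0.025 and 0.025 m and y of box_center in the frame of rack above 0.085 m and angle between each of box_center, ink_center, stamp_center's own z axis and vertical below 0.1 rad and distance of each of eraser_center, ink_center, stamp_center from where it was at the start of the episode below 0.02 m); the robot touches nothing.
It fails at once if the box is lifted or shifted by more than 20 mm (distance of box_center from where it was at the start of the episode above 0.02 m).
It fails at once if the ink bottle is moved by more than 20 mm (distance of ink_center from where it was at the start of the episode above 0.02 m).
It fails at once if the hand stamp is moved by more than 20 mm (distance of stamp_center from where it was at the start of the episode above 0.02 m).
It fails at once if the eraser is moved by more than 20 mm (distance of eraser_center from where it was at the start of the episode above 0.02 m).
It also fails if it takes over 40 s, if anything falls off the work surface, if the arm or the gripper's body presses on something with over 40 N, if the wrist force passes 120 N, or if a joint passes its speed limit or range.

### The arm

A 6-joint arm with a two-finger parallel gripper is mounted at the origin on a cart in front of the work surface, level with it; the furniture and walls round the work are solid. World frame = base frame: x ahead of the robot, y to its left, z up, the work surface at z = 0. Lengths are in m, angles in rad, forces in N, time in s.
With the tool pointing down it reaches from about 0.3 to 0.775 m from the base axis. Payload 14.6 kg.
Tool frame: the origin (TCP) lies on the centre line of the jaws, within the pads' length; the fingertips stand ctrl.tcp_to_tips ahead of it and the grasp point (between the pads) lies 2 mm behind it (ctrl.tcp_to_tips is the distance from the TCP to the fingertips, in m); z points along the fingers, y is the line along which they close (so a half turn about z gives the same grasp; the last joint's range is limited). The gripper opens to 94 mm and grips with 3 to 60 N. Pads are 16 mm wide; open, the fingers measure 119 mm over their backs; the gripper's body (75 mm by 177 mm) begins 78 mm behind the grasp point.
Start: joints at [-1.184, 0.3, 1.521, -0, 1.321, -0.067], TCP at [0.241, -0.494, 0.222] pointing down, gripper open.
Joint ranges: [-3.03, 3.03], [-0.79, 2.21], [0.23, 2.52], [-1.04, 4.18], [0, 3.07], [-2.55, 2.55]. Speed limits (rad/s): [2.22, 2.22, 2.57, 3.14, 3.14, 3.14].

### API

Orientations are given as [roll, pitch, yaw] about the fixed x, y, z axes, in that order (R = Rz(yaw) Ry(pitch) Rx(roll)).
In Python, from station import telemetry, viewer, hand_in, ctrl gives the robot as it stands.
- The arm moves only by the tool step_arm, never from a script. Its argument "plan" is a list of rows, each an object of numbers: "dx", "dy", "dz": the shift along the tool's x, y, z scaled (see below); "rx", "ry", "rz": the turn, a rotation vector about the tool's x, y, z scaled (see below); "claw": the closure, from 0 (fully open) to 1 (shut). In form: [{"dx": .., "dy": .., "dz": .., "rx": .., "ry": .., "rz": .., "claw": ..}, ...]. A call has 1 to 10 rows; each row shifts and turns the commanded pose from where the row before left it, along the tool's axes as they then stand; what a row does not reach is not made up. The controller multiplies each number of a shift by 0.1 m and each number of a turn by 90 degrees. A row lasts 1/10 s, in which the tool goes at most 50 mm and 8.59 degrees, less where a joint would pass 70% of its speed; a pose out of reach is approached as far as the arm can. A call with a number of a shift or a turn outside -1 to 1 is refused whole. A call with a gripper value outside its range is refused whole. The fingers move at their own pace and stop on an object; "grip_force" is the grip in N (left out, the last holds). Time passes only in rows, so rows that do not move let the fingers close. It gives the time, the measured TCP pose, the force, the opening and the grip force at its end, in the units of the state.
- telemetry.get_obs(): the state, without advancing time (a new reading comes with each control period).
- viewer.camera(name): name is "side" or "top" or "wrist"; returns a dict with "img" (420x560x3 uint8, red, green, blue), "z_map" (420x560 float32, m along the optical axis (not along the pixel's ray), 0 where there is no reading), "fx", "fy", "cx", "cy" (pixels), "dist" ([k1, k2, p1, p2, k3] as OpenCV has them; the pictures are not rectified), "R" (3x3) and "t" (3): a world point X has camera coordinates R X + t; the wrist camera has in their place "tool_from_camera" (4x4, takes a point from camera to tool coordinates, whose origin is the TCP and whose axes are the flange's). Camera axes: x right, y down, z forward; pixel columns grow to the right and rows downward; lengths in m; the calibration is good to about 2 mm. A picture is of the moment at which its call begins: read the wrist's pose just before it.
- hand_in(): hands the job in; it is judged then, once.
Trained networks look in a picture, given as the dict that the camera call returned (one of the last four; its "shot" number tells which), for a name from the list of things; names that differ only in an ending like _2 or _b are one class to them, and where a whole thing is asked for, a point or a joint stands for the part that bears it (a point fixed in the world has none). Each returns a list of dicts, best first, with "score" (0 to 1); they miss things now and then, are a little off and sometimes report something else, mostly with a low value. They report only what shows in the picture. A call takes as long as a camera call. They do not tell look-alikes from the thing itself.
- viewer.recognise(target, picture): "rect" ([left, top, right, bottom] in pixels, round what is visible of it).
The state is a dict: "time_s": time; "qpos": joint angles; "joint_vel": joint speeds; "tau": joint torques, N m; "ee_pos": TCP position; "eef_rot": TCP orientation; "force": force on the tool from outside, world axes, zero at the start; "moment": the same for the moment, N m; "grip_width": finger opening in m; "grip_force": force on a finger pad.
Only numpy, scipy, OpenCV 4.12 (cv2) and the standard library are available. Lean on these libraries where they do the work, as an engineer would, in place of code of your own. Each camera call takes 0.05 s, during which the arm holds its last target. There are 200 camera calls.

## Working session

There is one attempt and no reset: what is moved stays moved. The work goes in short steps, Python scripts to look and compute and a tool call to move; the robot and the scene stay as the last step left them, time stands still between calls to the robot, and variables do not carry over. Pictures are saved under pics/ and viewed, at most 10 in all, crops included, and the job is handed in when it is done.

Besides the shell and the picture viewer there is one more tool, called after "Request:" by a JSON object that holds its "method" and its "body", one argument or row to a line. step_arm: Moves the arm, as the interface text tells. Shifts and turns lie within -1 to 1; 1 stands for 0.1 m of shift or 90 degrees of turn. Its arguments: {"type":"object","properties":{"plan":{"type":"array"},"grip_force":{"type":"number"}},"required":["plan"]}

```bash
mkdir -p pics; cat > h.py <<'E'
import numpy as np, cv2
from station import telemetry, viewer, ctrl
def shot(name,f=None):
    p=viewer.camera(name)
    if f: cv2.imwrite('pics/'+f,p['img'][:,:,::-1])
    return p
def cloud(p):
    h,w=p['z_map'].shape
    u,v=np.meshgrid(np.arange(w),np.arange(h))
    K=np.array([[p['fx'],0,p['cx']],[0,p['fy'],p['cy']],[0,0,1]])
    n=cv2.undistortPoints(np.stack([u,v],-1).reshape(-1,1,2).astype(float),K,np.array(p['dist'])).reshape(h,w,2)
    z=p['z_map'][...,None]
    c=np.concatenate([n*z,z],-1)
    W=(c-np.array(p['t']))@np.array(p['R'])
    W[p['z_map']==0]=np.nan
    return W
E
python3 - <<'E'
from h import *
o=telemetry.get_obs(); print(o, ctrl.tcp_to_tips)
for n in ['top','side']:
    p=shot(n,n+'1.png'); W=cloud(p); np.save(n+'.npy',W)
    for t in ['rack','sliding_end','release','pad','push_face','box_center','ink_center','stamp_center','eraser_center']:
        for r in viewer.recognise(t,p)[:3]:
            a,b,c,d=r['rect']; q=W[int((b+d)/2),int((a+c)/2)]
            print(n,t,round(r['score'],2),np.round(r['rect']),np.round(q,3))
E
```

```text
{'time_s': 0.0, 'qpos': array([-1.18360959e+00,  3.00476782e-01,  1.52157846e+00,  2.63179650e-05,
        1.32065783e+00, -6.65707111e-02]), 'joint_vel': array([-2.02635411e-05,  6.91892199e-04, -1.71888283e-04,  6.05047642e-04,
        2.45734759e-05,  5.76269487e-04]), 'tau': array([-3.34359411e-04, -5.31805050e+01, -3.52737665e+01,  7.08302949e-02,
        2.43679667e-02, -9.89232581e-05]), 'ee_pos': array([ 0.24102034, -0.49412021,  0.2218843 ]), 'eef_rot': array([-3.14047641e+00, -9.99672512e-05,  4.53750865e-01]), 'force': array([-0.00323266,  0.75238967,  1.05890324]), 'moment': array([ 0.01150251,  0.0139736 , -0.01265101]), 'grip_force': 0.0, 'grip_width': 0.09442189911640815} 0.017
top rack 0.62 [111. 159. 293. 258.] [0.554 0.171 0.038]
top rack 0.34 [183. 185. 239. 227.] [0.562 0.145 0.045]
top sliding_end 0.76 [182. 182. 242. 232.] [0.56  0.145 0.042]
top release 0.67 [193. 189. 235. 208.] [0.58  0.138 0.045]
top release 0.63 [221. 168. 240. 180.] [0.648 0.101 0.038]
top pad 0.84 [195. 188. 238. 213.] [0.574 0.132 0.047]
top push_face 0.96 [184. 180. 242. 228.] [0.567 0.
[... 326 characters left out ...]
 0.018]
top stamp_center 0.43 [112. 158. 293. 257.] [0.556 0.168 0.041]
top eraser_center 0.75 [225. 167. 242. 180.] [0.649 0.093 0.035]
side rack 0.64 [246. 139. 351. 229.] [0.558 0.072 0.077]
side sliding_end 0.83 [273. 165. 322. 204.] [0.555 0.074 0.076]
side pad 0.28 [275. 163. 321. 204.] [nan nan nan]
side box_center 0.7 [253. 146. 307. 186.] [0.522 0.199 0.083]
side ink_center 0.92 [315. 263. 342. 302.] [ 0.562 -0.342  0.036]
side ink_center 0.87 [284. 252. 305. 277.] [ 0.505 -0.25   0.026]
side ink_center 0.87 [268. 270. 290. 304.] [ 0.461 -0.347  0.038]
side stamp_center 0.56 [237. 253. 252. 287.] [ 0.397 -0.265  0.031]
side eraser_center 0.5 [323. 193. 336. 201.] [0.646 0.079 0.03 ]
```

```bash
python3 - <<'E'
import cv2
a=cv2.imread('pics/top1.png')[140:290,90:420]
b=cv2.imread('pics/side1.png')[120:310,220:370]
cv2.imwrite('pics/t2.png',cv2.resize(a,None,fx=2.4,fy=2.4,interpolation=3))
cv2.imwrite('pics/s2.png',cv2.resize(b,None,fx=3.1,fy=3.1,interpolation=3))
E
```

```text
(no output)
```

View pics/t2.png

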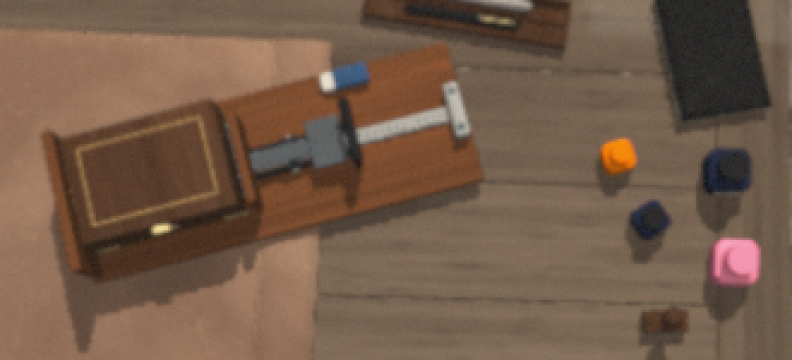

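View pics/s2.png

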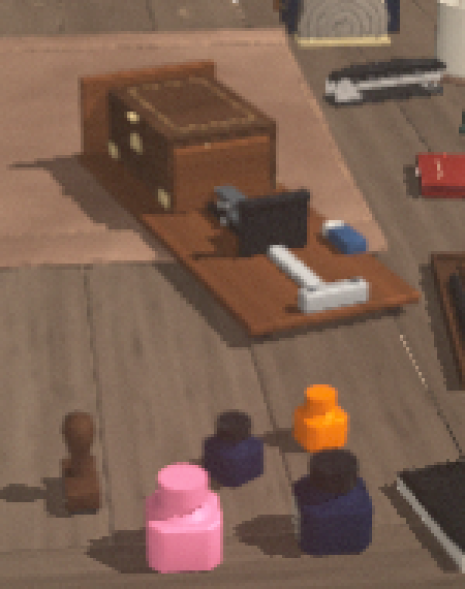

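The top view shows the rack turned about 12°. The box is at the left, the pad at about (325,140) in the crop and the push plate at (350,130). The blue eraser lies at (345,77), and the bottles and stamp are far to the right. Next I'll measure the rack pose.

```bash
cat >> h.py <<'E'
def rot(a): return np.array([[np.cos(a),-np.sin(a)],[np.sin(a),np.cos(a)]])
E
python3 - <<'E'
from h import *
W=np.load('top.npy'); m=(W[...,2]>.012)&(W[...,2]<.2)
reg=(W[...,0]>.4)&(W[...,0]<.72)&(W[...,1]>-.06)&(W[...,1]<.42)
P=W[m&reg]
# keep largest component
n,l,s,_=cv2.connectedComponentsWithStats((m&reg).astype(np.uint8)); k=1+np.argmax(s[1:,4]); P=W[l==k]
r=cv2.minAreaRect(P[:,:2].astype(np.float32)*1000); print('all',r)
for lo,hi,nm in [(.088,.098,'boxtop'),(.098,.11,'fixed')]:
    Q=P[(P[:,2]>lo)&(P[:,2]<hi)]; print(nm,len(Q),cv2.minAreaRect(Q[:,:2].astype(np.float32)*1000))
(c,sz,a)=r
yaw=np.radians(a if sz[0]<sz[1] else a-90); 
print('yaw',np.degrees(yaw))
o=np.array(c)/1000-rot(yaw)@[0,-.0175]; print('origin',o)
R=(W[...,:2]-o)@rot(yaw)
for lo,hi,cond in [(.055,.08,(abs(R[...,0])<.06)&(R[...,1]<.0)),(.04,.05,(abs(R[...,0])<.05)&(R[...,1]<.05)),(.03,.042,(abs(R[...,0])<.06)&(R[...,1]<-.19)),(.026,.04,(R[...,0]>.045)&(R[...,1]<0))]:
    q=l==k; q=q&(W[...,2]>lo)&(W[...,2]<hi)&cond
    print(lo,q.sum(),np.percentile(R[q],[2,50,98],axis=0).round(3).tolist())
E
```

```text
all ((561.1364135742188, 169.330322265625), (171.3667755126953, 439.6113586425781), 18.33091163635254)
boxtop 2992 ((527.509033203125, 281.305419921875), (147.90982055664062, 195.07041931152344), 17.89528465270996)
fixed 407 ((523.5240478515625, 293.9181213378906), (147.76531982421875, 178.75685119628906), 17.670637130737305)
yaw 18.330911636352543
origin [0.55563258 0.1859423 ]
0.055 126 [[-0.036, -0.116], [-0.005, -0.11], [0.03, -0.104]]
0.04 541 [[-0.047, -0.229], [-0.003, -0.069], [0.024, 0.022]]
0.03 135 [[-0.035, -0.233], [-0.005, -0.224], [0.023, -0.196]]
0.026 204 [[0.05, -0.22], [0.063, -0.119], [0.074, -0.022]]
```

Request:
{"method": "step_arm", "body": {
  "plan": [
    {"rz": -0.0915,"claw": 1},
    {"rz": -0.0915,"claw": 1},
    {"rz": -0.0915,"claw": 1},
    {"rz": -0.0915,"claw": 1},
    {"rz": -0.0915,"claw": 1},
    {"rz": -0.0915,"claw": 1},
    {"rz": -0.0915,"claw": 1},
    {"rz": -0.0915,"claw": 1},
    {"rz": -0.0915,"claw": 1},
    {"rz": -0.0915,"claw": 1}
  ]
}}

```text
$.plan[0]: bad value
```

Request:
{"method": "step_arm", "body": {
  "plan": [
    {"dx": 0.32,"dy": 0.36,"claw": 1},
    {"dx": 0.32,"dy": 0.36,"claw": 1},
    {"dx": 0.32,"dy": 0.36,"claw": 1},
    {"dx": 0.32,"dy": 0.36,"claw": 1},
    {"dx": 0.32,"dy": 0.36,"claw": 1},
    {"dx": 0.32,"dy": 0.36,"claw": 1},
    {"dx": 0.32,"dy": 0.36,"claw": 1},
    {"dx": 0.32,"dy": 0.36,"claw": 1},
    {"dx": 0.32,"dy": 0.36,"claw": 1},
    {"dx": 0.32,"dy": 0.36,"claw": 1}
  ]
}}

```text
$.plan[0]: bad value
```

```bash
python3 - <<'E'
from h import *
o=telemetry.get_obs(); print(o['ee_pos'],o['eef_rot'],o['grip_width'],o['time_s'])
p=shot('wrist','w1.png'); print(np.round(p['tool_from_camera'],3), p['fx'])
for t in ['pad','push_face','eraser_center']:
    for r in viewer.recognise(t,p)[:2]: print(t,r)
E
```

```text
[ 0.24110211 -0.4943197   0.22245706] [-3.14158071e+00  1.46095938e-05  4.53839738e-01] 0.09386308671325518 1.0
[[ 0.    -0.973 -0.232  0.066]
 [ 1.     0.     0.    -0.001]
 [-0.    -0.232  0.973 -0.162]
 [ 0.     0.     0.     1.   ]] 314.62940352653294
```

View pics/w1.png

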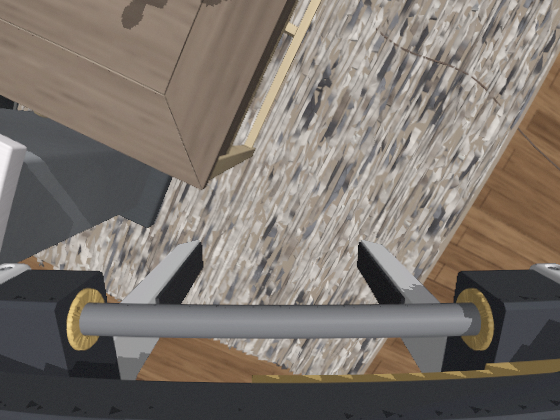

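The moves were refused because every field must be given, so the wrist view shows only the floor at the start pose. I'll resend with full rows.

Request:
{"method": "step_arm", "body": {
  "plan": [
    {"dx": 0,"dy": 0,"dz": 0,"rx": 0,"ry": 0,"rz": -0.0915,"claw": 1},
    {"dx": 0,"dy": 0,"dz": 0,"rx": 0,"ry": 0,"rz": -0.0915,"claw": 1},
    {"dx": 0,"dy": 0,"dz": 0,"rx": 0,"ry": 0,"rz": -0.0915,"claw": 1},
    {"dx": 0,"dy": 0,"dz": 0,"rx": 0,"ry": 0,"rz": -0.0915,"claw": 1},
    {"dx": 0,"dy": 0,"dz": 0,"rx": 0,"ry": 0,"rz": -0.0915,"claw": 1},
    {"dx": 0,"dy": 0,"dz": 0,"rx": 0,"ry": 0,"rz": -0.0915,"claw": 1},
    {"dx": 0,"dy": 0,"dz": 0,"rx": 0,"ry": 0,"rz": -0.0915,"claw": 1},
    {"dx": 0,"dy": 0,"dz": 0,"rx": 0,"ry": 0,"rz": -0.0915,"claw": 1},
    {"dx": 0,"dy": 0,"dz": 0,"rx": 0,"ry": 0,"rz": -0.0915,"claw": 1},
    {"dx": 0,"dy": 0,"dz": 0,"rx": 0,"ry": 0,"rz": -0.0915,"claw": 1}
  ]
}}

```text
time_s: 2.2
ee_pos: [0.2411, -0.4943, 0.2225]
eef_rot: [3.142, 0.0, 1.897]
force: [0.3, -0.4, 0.1]
grip_width: 0.0177
grip_force: 0.0
```

Request:
{"method": "step_arm", "body": {
  "plan": [
    {"dx": 0.32,"dy": 0.36,"dz": 0,"rx": 0,"ry": 0,"rz": 0,"claw": 1},
    {"dx": 0.32,"dy": 0.36,"dz": 0,"rx": 0,"ry": 0,"rz": 0,"claw": 1},
    {"dx": 0.32,"dy": 0.36,"dz": 0,"rx": 0,"ry": 0,"rz": 0,"claw": 1},
    {"dx": 0.32,"dy": 0.36,"dz": 0,"rx": 0,"ry": 0,"rz": 0,"claw": 1},
    {"dx": 0.32,"dy": 0.36,"dz": 0,"rx": 0,"ry": 0,"rz": 0,"claw": 1},
    {"dx": 0.32,"dy": 0.36,"dz": 0,"rx": 0,"ry": 0,"rz": 0,"claw": 1},
    {"dx": 0.32,"dy": 0.36,"dz": 0,"rx": 0,"ry": 0,"rz": 0,"claw": 1},
    {"dx": 0.32,"dy": 0.36,"dz": 0,"rx": 0,"ry": 0,"rz": 0,"claw": 1},
    {"dx": 0.32,"dy": 0.36,"dz": 0,"rx": 0,"ry": 0,"rz": 0,"claw": 1},
    {"dx": 0.32,"dy": 0.36,"dz": 0,"rx": 0,"ry": 0,"rz": 0,"claw": 1}
  ]
}}

```text
time_s: 3.2
ee_pos: [0.4827, -0.0753, 0.2227]
eef_rot: [3.141, 0.0, 1.891]
force: [1.6, -1.5, 0.2]
grip_width: 0.0004
grip_force: 0.0
```

Request:
{"method": "step_arm", "body": {
  "plan": [
    {"dx": 0.25,"dy": 0.37,"dz": 0,"rx": 0,"ry": 0,"rz": 0,"claw": 1},
    {"dx": 0.25,"dy": 0.37,"dz": 0,"rx": 0,"ry": 0,"rz": 0,"claw": 1},
    {"dx": 0.25,"dy": 0.37,"dz": 0,"rx": 0,"ry": 0,"rz": 0,"claw": 1},
    {"dx": 0.25,"dy": 0.37,"dz": 0,"rx": 0,"ry": 0,"rz": 0,"claw": 1},
    {"dx": 0,"dy": 0,"dz": 0,"rx": 0,"ry": 0,"rz": 0,"claw": 1},
    {"dx": 0,"dy": 0,"dz": 0,"rx": 0,"ry": 0,"rz": 0,"claw": 1}
  ]
}}

```text
time_s: 3.8
ee_pos: [0.591, 0.0647, 0.2218]
eef_rot: [-3.141, -0.0, 1.892]
force: [0.0, -0.6, 0.4]
grip_width: 0.0003
grip_force: 0.0
```

```bash
cat >> h.py <<'E'
from scipy.spatial.transform import Rotation as Ro
def wrist(f=None):
    o=telemetry.get_obs(); p=shot('wrist',f)
    T=np.eye(4); T[:3,:3]=Ro.from_euler('xyz',o['eef_rot']).as_matrix(); T[:3,3]=o['ee_pos']
    M=np.linalg.inv(T@np.array(p['tool_from_camera'])); p2=dict(p,R=M[:3,:3],t=M[:3,3])
    return o,p,cloud(p2)
E
python3 - <<'E'
from h import *
o,p,W=wrist('w2.png'); np.save('w2.npy',W)
print(o['ee_pos'],o['eef_rot'],o['grip_width'],o['time_s'],o['force'])
for t in ['pad','push_face','eraser_center']:
    for r in viewer.recognise(t,p)[:2]:
        a,b,c,d=map(int,r['rect']); print(t,r,W[(b+d)//2,(a+c)//2])
E
```

```text
[0.59098464 0.06473557 0.2218089 ] [-3.14056016e+00 -1.73007496e-04  1.89241455e+00] 0.00032377667540169726 3.8 [ 0.04849771 -0.58530229  0.3739794 ]
push_face {'rect': [228.7, 56.6, 342.9, 195.5], 'score': 0.75} [0.56914932 0.1456992  0.04352687]
eraser_center {'rect': [326.7, 168.3, 349.8, 216.4], 'score': 0.58} [0.64849023 0.09549867 0.03140072]
```

View pics/w2.png

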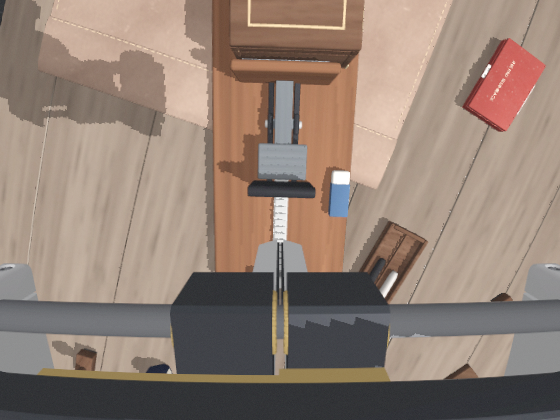

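The wrist view shows the ribbed pad at columns 258–307, rows 143–181. The push plate rim is at rows 182–197 and the eraser at (340,193).

```bash
python3 - <<'E'
from h import *
W=np.load('w2.npy')
U=lambda a,b,c,d: W[a:b,c:d].reshape(-1,3)
pad=U(148,178,262,304); pad=pad[abs(pad[:,2]-np.median(pad[:,2]))<.004]
rim=U(178,200,245,318); rim=rim[(rim[:,2]>.066)]
er=U(166,220,325,352); er=er[er[:,2]>.026]
bar=U(200,238,270,292); bar=bar[bar[:,2]>.026]
import sys
def ax(P):
    d=np.linalg.svd((P-P.mean(0))[:,:2],full_matrices=False)[2][0]; return np.degrees(np.arctan2(d[1],d[0]))
print('rim axis',ax(rim),len(rim),'eraser axis',ax(er))
edge=[]
for r in range(100,210,5):
    row=W[r,:250]; k=np.where(row[:,2]>.012)[0]; edge.append(row[k[0],:2])
print('board edge axis',ax(np.c_[edge,np.zeros(len(edge))]))
a=np.radians(18.3); A=rot(a)
for n,P in dict(pad=pad,rim=rim,er=er,bar=bar).items():
    q=P[:,:2]@A; print(n,np.median(P,0).round(4),'rackframe',np.percentile(q,[2,50,98],axis=0).round(4).tolist(), 'z98',np.percentile(P[:,2],98).round(4))
print('tcp',(np.array([.59098,.06474])@A))
E
```

```text
rim axis 16.911621137026593 799 eraser axis -73.49746831981459
board edge axis -73.50642415356543
  return _methods._mean(a, axis=axis, dtype=dtype,
  ret = um.true_divide(
Traceback (most recent call last):
IndexError: index -1 is out of bounds for axis 0 with size 0
```

```bash
python3 - <<'E'
from h import *
W=np.load('w2.npy')
U=lambda a,b,c,d: W[a:b,c:d].reshape(-1,3)
pad=U(140,184,250,314); pad=pad[abs(pad[:,2]-.0435)<.005]
rim=U(178,200,245,318); rim=rim[(rim[:,2]>.062)]
er=U(166,220,325,352); er=er[er[:,2]>.024]
bar=U(200,238,272,290)
wp=U(50,82,225,345); wp=wp[abs(wp[:,2]-.082)<.006]
a=np.radians(16.5); A=rot(a)
for n,P in dict(pad=pad,rim=rim,er=er,bar=bar,wp=wp).items():
    q=P[:,:2]@A; print(n,len(P),np.median(P,0).round(4),'rackaxes',np.percentile(q,[1,50,99],axis=0).round(4).tolist(), 'z',np.percentile(P[:,2],[50,98]).round(4))
print('tcp',(np.array([.59098,.06474])@A))
E
```

```text
pad 1857 [0.5773 0.1094 0.0454] rackaxes [[0.5596, -0.0828], [0.5849, -0.0591], [0.6104, -0.0382]] z [0.0454 0.0473]
rim 804 [0.5852 0.0827 0.0742] rackaxes [[0.5517, -0.0934], [0.5849, -0.0868], [0.6179, -0.0818]] z [0.0742 0.0763]
er 881 [0.6512 0.0949 0.0316] rackaxes [[0.6415, -0.1204], [0.6514, -0.094], [0.6622, -0.0683]] z [0.0316 0.0335]
bar 684 [nan nan nan] rackaxes [[nan, nan], [nan, nan], [nan, nan]] z [nan nan]
wp 1653 [0.5556 0.1945 0.0838] rackaxes [[0.5364, 0.0229], [0.5882, 0.0281], [0.6344, 0.0423]] z [0.0838 0.0859]
tcp [ 0.58503044 -0.1057734 ]
```

Yaw is 16.5°, the pad top is at z ≈ 0.046 and the rim spans 12 mm, all of which match the given sizes. I'll align above the pad, 12 mm from the face, and descend to about 10 mm above it.

Request:
{"method": "step_arm", "body": {
  "plan": [
    {"dx": 0,"dy": 0,"dz": 0,"rx": 0,"ry": 0,"rz": 0.021,"claw": 1},
    {"dx": 0.353,"dy": 0,"dz": 0,"rx": 0,"ry": 0,"rz": 0,"claw": 1},
    {"dx": 0,"dy": 0,"dz": 0.37,"rx": 0,"ry": 0,"rz": 0,"claw": 1},
    {"dx": 0,"dy": 0,"dz": 0.37,"rx": 0,"ry": 0,"rz": 0,"claw": 1},
    {"dx": 0,"dy": 0,"dz": 0.37,"rx": 0,"ry": 0,"rz": 0,"claw": 1},
    {"dx": 0,"dy": 0,"dz": 0.25,"rx": 0,"ry": 0,"rz": 0,"claw": 1},
    {"dx": 0,"dy": 0,"dz": 0.1,"rx": 0,"ry": 0,"rz": 0,"claw": 1},
    {"dx": 0,"dy": 0,"dz": 0,"rx": 0,"ry": 0,"rz": 0,"claw": 1},
    {"dx": 0,"dy": 0,"dz": 0,"rx": 0,"ry": 0,"rz": 0,"claw": 1}
  ]
}}

```text
time_s: 4.9
ee_pos: [0.5817, 0.0978, 0.078]
eef_rot: [3.14, 0.0, 1.858]
force: [0.4, -0.0, 0.2]
grip_width: 0.0006
grip_force: 0.0
```

```bash
python3 - <<'E'
from h import *
o,p,W=wrist()
print(o['ee_pos'],o['eef_rot'],o['force'], o['ee_pos'][:2]@rot(np.radians(16.5)))
cv2.imwrite('pics/w3.png',cv2.resize(p['img'][100:310,160:400,::-1],None,fx=2.5,fy=2.5))
E
```

```text
[0.58171174 0.09784957 0.07799801] [3.13965441e+00 3.67601928e-04 1.85760376e+00] [ 0.38416196 -0.00055376  0.21506497] [ 0.58554748 -0.07139496]
```

View pics/w3.png

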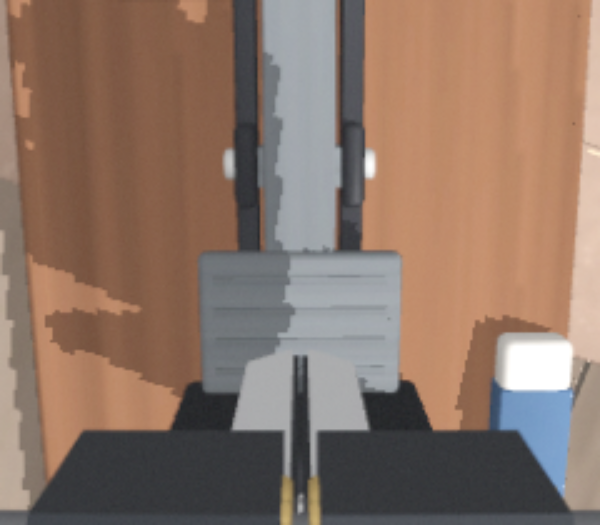

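The fingertips are centred over the pad's near edge, with the push plate just below them in the crop. I'll press down.

Request:
{"method": "step_arm", "body": {
  "plan": [
    {"dx": 0,"dy": 0,"dz": 0.12,"rx": 0,"ry": 0,"rz": 0,"claw": 1},
    {"dx": 0,"dy": 0,"dz": 0.05,"rx": 0,"ry": 0,"rz": 0,"claw": 1},
    {"dx": 0,"dy": 0,"dz": 0.04,"rx": 0,"ry": 0,"rz": 0,"claw": 1},
    {"dx": 0,"dy": 0,"dz": 0.03,"rx": 0,"ry": 0,"rz": 0,"claw": 1},
    {"dx": 0,"dy": 0,"dz": 0,"rx": 0,"ry": 0,"rz": 0,"claw": 1},
    {"dx": 0,"dy": 0,"dz": 0,"rx": 0,"ry": 0,"rz": 0,"claw": 1},
    {"dx": 0,"dy": 0,"dz": 0,"rx": 0,"ry": 0,"rz": 0,"claw": 1}
  ]
}}

```text
time_s: 5.65
ee_pos: [0.5817, 0.098, 0.0531]
eef_rot: [3.14, 0.001, 1.858]
force: [2.2, -1.1, 5.8]
grip_width: 0.0008
grip_force: 7.8
```

Request:
{"method": "step_arm", "body": {
  "plan": [
    {"dx": 0,"dy": 0,"dz": 0.01,"rx": 0,"ry": 0,"rz": 0,"claw": 1},
    {"dx": 0,"dy": 0,"dz": 0,"rx": 0,"ry": 0,"rz": 0,"claw": 1},
    {"dx": -0.03,"dy": 0,"dz": 0,"rx": 0,"ry": 0,"rz": 0,"claw": 1},
    {"dx": -0.05,"dy": 0,"dz": 0,"rx": 0,"ry": 0,"rz": 0,"claw": 1},
    {"dx": -0.07,"dy": 0,"dz": 0,"rx": 0,"ry": 0,"rz": 0,"claw": 1},
    {"dx": 0,"dy": 0,"dz": 0,"rx": 0,"ry": 0,"rz": 0,"claw": 1}
  ]
}}

```text
time_s: 6.25
ee_pos: [0.5862, 0.0832, 0.0526]
eef_rot: [3.139, 0.001, 1.858]
force: [-0.1, -1.8, 10.9]
grip_width: 0.0006
grip_force: 8.6
```

Request:
{"method": "step_arm", "body": {
  "plan": [
    {"dx": -0.08,"dy": 0,"dz": 0,"rx": 0,"ry": 0,"rz": 0,"claw": 1},
    {"dx": -0.08,"dy": 0,"dz": 0,"rx": 0,"ry": 0,"rz": 0,"claw": 1},
    {"dx": -0.08,"dy": 0,"dz": 0,"rx": 0,"ry": 0,"rz": 0,"claw": 1},
    {"dx": -0.08,"dy": 0,"dz": 0,"rx": 0,"ry": 0,"rz": 0,"claw": 1},
    {"dx": -0.08,"dy": 0,"dz": 0,"rx": 0,"ry": 0,"rz": 0,"claw": 1},
    {"dx": -0.08,"dy": 0,"dz": 0,"rx": 0,"ry": 0,"rz": 0,"claw": 1},
    {"dx": -0.08,"dy": 0,"dz": 0,"rx": 0,"ry": 0,"rz": 0,"claw": 1},
    {"dx": 0,"dy": 0,"dz": 0,"rx": 0,"ry": 0,"rz": 0,"claw": 1}
  ]
}}

```text
time_s: 7.05
ee_pos: [0.6024, 0.0293, 0.0526]
eef_rot: [3.139, 0.001, 1.858]
force: [0.5, -1.8, 11.0]
grip_width: 0.0003
grip_force: 8.5
```

```bash
python3 - <<'E'
from h import *
o,p,W=wrist(); A=rot(np.radians(16.5))
print(o['ee_pos'][:2]@A,o['force'][:2]@A)
cv2.imwrite('pics/w4.png',p['img'][:,:,::-1])
E
```

```text
[ 0.58589125 -0.14300292] [-0.00850706 -1.86440325]
```

View pics/w4.png

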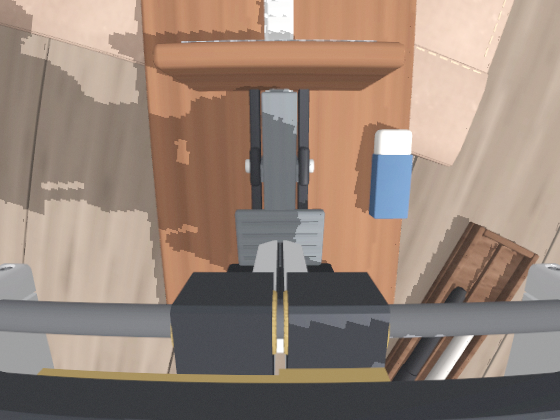

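The sliding end and its wooden plate follow the fingers, and the eraser is clear on the right at (392,175). I'll continue slowly to the stop.

Request:
{"method": "step_arm", "body": {
  "plan": [
    {"dx": -0.06,"dy": 0,"dz": 0,"rx": 0,"ry": 0,"rz": 0,"claw": 1},
    {"dx": -0.06,"dy": 0,"dz": 0,"rx": 0,"ry": 0,"rz": 0,"claw": 1},
    {"dx": -0.06,"dy": 0,"dz": 0,"rx": 0,"ry": 0,"rz": 0,"claw": 1},
    {"dx": 0,"dy": 0,"dz": 0,"rx": 0,"ry": 0,"rz": 0,"claw": 1}
  ]
}}

```text
time_s: 7.5
ee_pos: [0.6075, 0.0122, 0.0526]
eef_rot: [3.139, 0.001, 1.858]
force: [3.4, -1.0, 8.2]
grip_width: 0.0005
grip_force: 8.5
```

Request:
{"method": "step_arm", "body": {
  "plan": [
    {"dx": -0.04,"dy": 0,"dz": 0,"rx": 0,"ry": 0,"rz": 0,"claw": 1},
    {"dx": -0.04,"dy": 0,"dz": 0,"rx": 0,"ry": 0,"rz": 0,"claw": 1},
    {"dx": 0,"dy": 0,"dz": 0,"rx": 0,"ry": 0,"rz": 0,"claw": 1}
  ]
}}

```text
time_s: 7.8
ee_pos: [0.6097, 0.0048, 0.0526]
eef_rot: [3.139, 0.001, 1.858]
force: [1.9, -1.6, 7.6]
grip_width: 0.0003
grip_force: 8.5
```

Request:
{"method": "step_arm", "body": {
  "plan": [
    {"dx": -0.03,"dy": 0,"dz": 0,"rx": 0,"ry": 0,"rz": 0,"claw": 1},
    {"dx": -0.03,"dy": 0,"dz": 0,"rx": 0,"ry": 0,"rz": 0,"claw": 1},
    {"dx": 0,"dy": 0,"dz": 0,"rx": 0,"ry": 0,"rz": 0,"claw": 1}
  ]
}}

```text
time_s: 8.1
ee_pos: [0.6114, -0.0008, 0.0526]
eef_rot: [3.139, 0.001, 1.858]
force: [2.7, -0.3, 8.4]
grip_width: 0.0003
grip_force: 8.9
```

Request:
{"method": "step_arm", "body": {
  "plan": [
    {"dx": -0.03,"dy": 0,"dz": 0,"rx": 0,"ry": 0,"rz": 0,"claw": 1},
    {"dx": 0,"dy": 0,"dz": 0,"rx": 0,"ry": 0,"rz": 0,"claw": 1}
  ]
}}

```text
time_s: 8.3
ee_pos: [0.612, -0.0029, 0.0526]
eef_rot: [3.139, -0.0, 1.858]
force: [0.4, 6.3, 10.0]
grip_width: 0.0001
grip_force: 11.5
```

Force along the push direction has risen and the motion has stopped short, so this looks like the end stop. I'll push a little more and hold.

Request:
{"method": "step_arm", "body": {
  "plan": [
    {"dx": -0.03,"dy": 0,"dz": 0,"rx": 0,"ry": 0,"rz": 0,"claw": 1},
    {"dx": 0,"dy": 0,"dz": 0,"rx": 0,"ry": 0,"rz": 0,"claw": 1},
    {"dx": 0,"dy": 0,"dz": 0,"rx": 0,"ry": 0,"rz": 0,"claw": 1},
    {"dx": 0,"dy": 0,"dz": 0,"rx": 0,"ry": 0,"rz": 0,"claw": 1}
  ]
}}

```text
time_s: 8.7
ee_pos: [0.6121, -0.0031, 0.0525]
eef_rot: [3.14, -0.004, 1.86]
force: [-5.3, 22.4, 14.0]
grip_width: 0.0007
grip_force: 20.4
```

Request:
{"method": "step_arm", "body": {
  "plan": [
    {"dx": 0.025,"dy": 0,"dz": 0,"rx": 0,"ry": 0,"rz": 0,"claw": 1},
    {"dx": 0,"dy": 0,"dz": -0.06,"rx": 0,"ry": 0,"rz": 0,"claw": 1},
    {"dx": 0,"dy": 0,"dz": -0.08,"rx": 0,"ry": 0,"rz": 0,"claw": 1},
    {"dx": 0.03,"dy": 0,"dz": -0.06,"rx": 0,"ry": 0,"rz": 0,"claw": 1},
    {"dx": 0,"dy": 0,"dz": -0.3,"rx": 0,"ry": 0,"rz": 0,"claw": 1},
    {"dx": 0,"dy": 0,"dz": -0.4,"rx": 0,"ry": 0,"rz": 0,"claw": 1},
    {"dx": 0,"dy": 0,"dz": -0.4,"rx": 0,"ry": 0,"rz": 0,"claw": 1},
    {"dx": 0,"dy": 0,"dz": -0.4,"rx": 0,"ry": 0,"rz": 0,"claw": 1},
    {"dx": -0.4,"dy": 0,"dz": 0,"rx": 0,"ry": 0,"rz": 0,"claw": 1},
    {"dx": 0,"dy": 0,"dz": 0,"rx": 0,"ry": 0,"rz": 0,"claw": 1}
  ]
}}

```text
time_s: 9.7
ee_pos: [0.6223, -0.0426, 0.2224]
eef_rot: [3.14, 0.001, 1.856]
force: [-0.6, 0.5, -0.4]
grip_width: 0.0003
grip_force: 0.0
```

```bash
python3 - <<'E'
from h import *
o,p,W=wrist('w5.png'); np.save('w5.npy',W); print(o['ee_pos'],o['force'],o['time_s'])
E
```

```text
[ 0.62229835 -0.04261024  0.22237095] [-0.5770835   0.54528556 -0.41495202] 9.7
```

View pics/w5.png

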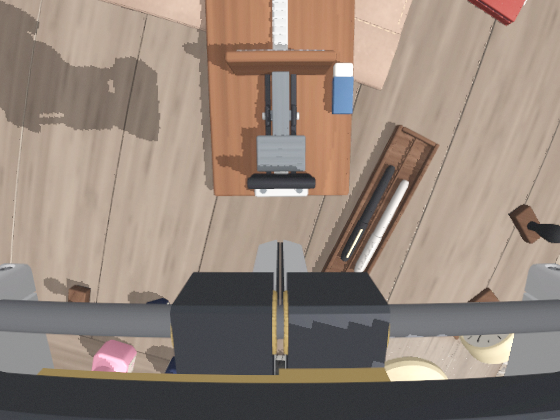

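The sliding end is back against the white end stop at (281,190), with the pad at (281,153) and the eraser in place. I'll check the pad height, the travel and the eraser numerically.

```bash
python3 - <<'E'
from h import *
W=np.load('w5.npy'); A=rot(np.radians(16.5))
U=lambda a,b,c,d: W[a:b,c:d].reshape(-1,3)
pad=U(142,165,262,300); rim=U(172,192,245,318); rim=rim[rim[:,2]>.062]; er=U(60,118,330,356); er=er[er[:,2]>.024]
st=U(189,198,255,308); st=st[(st[:,2]>.034)&(st[:,2]<.045)]
for n,P in dict(pad=pad,rim=rim,er=er,stop=st).items(): print(n,np.nanmedian(P,0).round(4),np.nanpercentile(P[:,:2]@A,[1,50,99],axis=0).round(4).tolist())
# pad row profile z
print(np.nanmedian(W[136:172:4,262:300,2],axis=1).round(4))
w=np.load('w2.npy'); print(np.nanmedian(w[144:180:4,262:300,2],axis=1).round(4))
E
```

```text
pad [0.6075 0.0099 0.0456] [[0.5657, -0.1746], [0.5853, -0.1631], [0.605, -0.1516]]
rim [ 0.6152 -0.0166  0.0743] [[0.5522, -0.1967], [0.5856, -0.1902], [0.6183, -0.1855]]
er [0.6513 0.0946 0.0317] [[0.6319, -0.1208], [0.6512, -0.0941], [0.6622, -0.0697]]
stop [ 0.619  -0.0318  0.0373] [[0.5569, -0.2111], [0.5847, -0.2061], [0.614, -0.2024]]
[0.045  0.0455 0.0452 0.0454 0.0456 0.0464 0.0455 0.0461 0.0457]
[0.045  0.0454 0.0451 0.0454 0.0453 0.0457 0.0452 0.0463 0.0456]
```

```bash
python3 -c "
from station import hand_in; print(hand_in())"
```

```text
the job is handed in; nothing more can be done
None
```

I pressed the release and pushed the sliding end back about 103 mm to a firm stop. The pad is back at its starting height, the eraser is where it was, and the box and the other things were kept clear of, though I did not re-measure them; I've handed the job in, but no verdict was returned.

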